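# Shut and lock the starter test box cover

## Robot

A 6-joint arm with a two-finger parallel gripper is mounted at the origin on the work surface. World frame = base frame: x ahead of the robot, y to its left, z up, the work surface at z = 0. Lengths are in m, angles in rad, forces in N, time in s.
With the tool pointing down it reaches from about 0.3 to 0.775 m from the base axis. Payload 14.6 kg.
Tool frame: the origin (TCP) lies at the centre of the arm's flange, where the gripper is bolted on; the fingertips stand 199 mm ahead of it and the grasp point (between the pads) lies 180 mm ahead of it; z points along the fingers, y is the line along which they close (so a half turn about z gives the same grasp; the last joint's range is limited). The gripper opens to 94 mm and grips with 3 to 60 N. Pads are 16 mm wide; open, the fingers measure 119 mm over their backs; the gripper's body (75 mm by 177 mm) begins 78 mm behind the grasp point.
Start: joints at [1.152, 0.3, 1.521, -0, 1.321, -0.067], TCP at [0.19, 0.516, 0.405] pointing down, gripper open.
Joint ranges: [-3.03, 3.03], [-0.79, 2.21], [0.23, 2.52], [-1.04, 4.18], [0, 3.07], [-2.55, 2.55]. Speed limits (rad/s): [2.22, 2.22, 2.57, 3.14, 3.14, 3.14].

## Interface

Orientations are given as [roll, pitch, yaw] about the fixed x, y, z axes, in that order (R = Rz(yaw) Ry(pitch) Rx(roll)).
In Python, from station import ctrl gives the robot as it stands. The module is installed in compiled form; this text tells all that it offers.
- The arm moves only by the tool servo_tool, never from a script. Its argument "motion" is a list of rows, each a list of 5 numbers: the closure, from 0 (fully open) to 1 (shut), then the shift along the world's x, y, z in cm, then the turn about the world's z in degrees. A call has 1 to 20 rows; each row is the pose to reach, as a shift and turn from the pose commanded when the call began; what a row does not reach only later rows make up. A row lasts 1/8 s, in which the tool goes at most 62.5 mm and 10.7 degrees, less where a joint would pass 70% of its speed; a pose out of reach is approached as far as the arm can. A call with a gripper value outside its range is refused whole. The fingers move at their own pace and stop on an object; "squeeze" is the grip in N (left out, the last holds). Time passes only in rows, so rows that repeat a pose let the fingers close. It gives the time, the measured TCP pose, the force, the opening and the grip force at its end, in the units of the state.
- ctrl.get_obs(): the state, without advancing time (a new reading comes with each control period).
- ctrl.camera(name): name is "scene" or "top" or "wrist"; returns a dict with "image" (480x640x3 uint8, red, green, blue), "fx", "fy", "cx", "cy" (pixels), "camera_from_world" (4x4, takes a point from world to camera coordinates); the wrist camera has in their place "hand_eye" (4x4, takes a point from camera to tool coordinates, whose origin is the TCP and whose axes are the flange's). Camera axes: x right, y up, looking along -z (the intrinsics and any distortion apply to the point x, -y, -z); pixel columns grow to the right and rows downward; lengths in m; the calibration is good to about 2 mm. The wrist camera is an equidistant fisheye: a pixel r from the principal point sees the ray r / f radians off the axis. A picture is of the moment at which its call begins: read the wrist's pose just before it. There is no depth.
- ctrl.hand_in(): hands the job in; it is judged then, once.
The state is a dict: "time_s": time; "qpos": joint angles; "joint_vel": joint speeds; "tau": joint torques, N m; "ee_pos": TCP position; "eef_rot": TCP orientation; "force": force on the tool from outside, world axes, zero at the start; "moment": the same for the moment, N m; "grip_width": finger opening in m; "grip_force": force on a finger pad.
Only numpy, scipy, OpenCV 4.12 (cv2) and the standard library are available. Lean on these libraries where they do the work, as an engineer would, in place of code of your own. Each camera call takes 0.05 s, during which the arm holds its last target. There are 200 camera calls.

## Task

On the blue test box, push the raised grey cover down until it is fully shut. Then set a fingertip in the slot of the orange quarter-turn fastener and turn it clockwise (seen from above) to its stop, so that the slot points at the green marks and the cover is locked. Touch only: do not lift the cover, and leave the tubs, paper roll, motor, ring, ratchet and sockets where they are; finish clear of everything.

Things in the scene. Friction and masses are not known exactly. Their poses are not given: they have to be found in the camera images.
- box: Blue open-topped starter-motor test box, fixed to the table, 240 (its x) x 300 (its y) x 90 mm high; origin at the centre of its underside, its -x side faces the robot. The hinged grey cover closes its low-y part; beside it a bare aluminium shelf (y +62 to +150 mm, 90 mm high) carries two sockets.
- cover (a joint): Grey cover, 210 x 200 (box y) x 8 mm. Hinge line along box y on the far edge: x +105, z 90 mm in the box frame; cover centred on box y -45 mm. Rad: 0 = shut flat (top face 98 mm above table, firm stop), positive = near edge raised; starts 0.25 to 0.5. Stiff hinge: stays where left; about 3 N down at the near edge closes it. Turning the fastener while it is up keeps it from shutting.
- cover_press (a point): Point on the cover's top face, on the black rubber pressing strip (30 x 100 mm) near its free edge: 178 mm from the hinge line, 32 mm from the free edge, middle of the cover's width. It moves on an arc about the hinge; 98 mm above the table when shut.
- cam (a joint): Orange quarter-turn fastener, 94 mm disc with a slot right across it, axis square to the cover and 85 mm from the hinge line, middle of the cover's width. Rad, growing clockwise from above: 0 = slot towards the white marks (along box y), firm stop at 1.571 = locked, slot towards the green marks (along box x). Starts 0 to 0.25. Stays where left; turns with 0.18 N m (7 N at 27 mm from its axis).
- slot_center (a point): Point on the fastener's axis on the slot's black floor, 101 mm above the table when the cover is shut. The slot is 38 mm wide and 18 mm deep, between two orange half discs; a fixed dark collar (100 mm inside, 116 mm outside diameter) surrounds the disc, its top 1 mm lower; white and green marks on and beside it. Own y axis runs along the slot, z out of the cover.
- slot_end (a point): Point on the slot's floor, mid-width, 27 mm from the fastener's axis, a good place for the fingertip; it turns with the fastener. It is at the slot's own -y end: on the box's -y side when open, on its -x side (nearest the robot) when locked.
- tub_a: Plastic food tub with white lid and green band, 133 x 133 x 106 mm; a bystander. Origin at the centre of its underside.
- tub_b: Plastic food tub with white lid and red band, 133 x 133 x 106 mm; a bystander. Origin at the centre of its underside.
- roll: Upright white paper-towel roll, 104 mm diameter, 210 mm tall; a bystander. Origin at the centre of its underside.
- motor: Dismantled starter motor, bare metal cylinder lying on two end blocks along its own x, about 230 x 90 x 90 mm; a bystander. Origin on its underside, near the middle.
- ring: Dark steel ring lying flat, 84 mm outside diameter, 14 mm thick; a bystander. Origin at the centre of its underside.
- ratchet: Ratchet handle lying along its own x, black and orange grip, 205 x 36 x 29 mm; a bystander. Origin on its underside, near the middle.
- socket_a: Small steel wrench socket, upright, 28 mm diameter, 38 mm tall, standing on the fixed shelf of the test box; a bystander. Origin at the centre of its underside.
- socket_b: Larger steel wrench socket, upright, 34 mm diameter, 38 mm tall, standing on the fixed shelf of the test box; a bystander. Origin at the centre of its underside.

How it is judged:
On the way, in this order (a step that is already met when the one before it is completed fails the run):
1. the cover is pushed shut with the fastener still open (value of joint cover below 0.03 rad and value of joint cam below 0.6 rad), for 0.2 s.
2. the fastener is turned home with the cover shut (value of joint cover below 0.03 rad and value of joint cam above 1.4 rad), for 0.2 s.
At the end, for the whole second after the job is handed in: The cover is shut (within 0.03 rad), the fastener is turned at least 1.40 rad of its 1.57 rad (80 of 90 degrees), both at rest, and every bystander is within 30 mm of where it stood (all of step 2 and velocity of joint cover between -0.05 and 0.05 rad/s and velocity of joint cam between -0.05 and 0.05 rad/s and distance of each of tub_a, tub_b, roll, motor, ring, ratchet, socket_a, socket_b from where it was at the start of the episode below 0.03 m); the robot touches nothing.
It fails at once if a tub, the paper roll, the motor, the ring, the ratchet or a socket is lifted, carried or knocked (moved more than 30 mm) (distance of any of tub_a, tub_b, roll, motor, ring, ratchet, socket_a, socket_b from where it was at the start of the episode above 0.03 m).
It fails at once if the cover is lifted further open (beyond 0.56 rad) (value of joint cover above 0.56 rad).
It fails at once if the fastener is turned (past 0.6 rad) while the cover is still up (over 0.06 rad) (value of joint cam above 0.6 rad and value of joint cover above 0.06 rad).
It also fails if it takes over 48 s, if anything falls off the work surface, if the arm or the gripper's body presses on something with over 40 N, if the wrist force passes 120 N, or if a joint passes its speed limit or range.

## Working session

There is one attempt and no reset: what is moved stays moved. The work goes in short steps, Python scripts to look and compute and a tool call to move; the robot and the scene stay as the last step left them, time stands still between calls to the robot, and variables do not carry over. Pictures are saved under pics/ and viewed, at most 10 in all, crops included, and the job is handed in when it is done.

Besides the shell and the picture viewer there is one more tool, called after "Call:" as name(argument=value, ...), one argument or row to a line, values as JSON. servo_tool: Moves the arm, as the interface text tells. Its arguments: {"type":"object","properties":{"motion":{"type":"array","items":{"type":"array","items":{"type":"number"}}},"squeeze":{"type":"number"}},"required":["motion"]}

```bash
mkdir -p pics; python3 - <<'E'
from station import ctrl
import cv2,pickle
o=ctrl.get_obs();print(o)
for n in("scene","top"):
    c=ctrl.camera(n);cv2.imwrite(f"pics/{n}0.png",c["image"][:,:,::-1]);pickle.dump(c,open(n+".pkl","wb"))
    print({k:v for k,v in c.items() if k!="image"})
E
```

```text
{'time_s': 0.0, 'qpos': array([ 1.15239659e+00,  3.00497287e-01,  1.52157386e+00, -1.31332977e-05,
        1.32069491e+00, -6.65878428e-02]), 'joint_vel': array([ 0.00023165,  0.0022277 ,  0.00156166,  0.00063192, -0.00160909,
       -0.0006981 ]), 'tau': array([-5.75506929e-04, -5.31810665e+01, -3.52729046e+01,  7.08401855e-02,
        2.43904372e-02, -1.34328266e-04]), 'ee_pos': array([0.18951635, 0.51628958, 0.40407488]), 'eef_rot': array([-3.14042100e+00, -6.53840914e-05,  2.78978397e+00]), 'force': array([-0.16744573, -0.42553167,  0.13935132]), 'moment': array([ 0.00509488, -0.06890317,  0.00617474]), 'grip_force': 0.0, 'grip_width': 0.09399613622274633}
{'fx': 451.5574458440846, 'fy': 451.5574458440846, 'cx': 310.806871760832, 'cy': 239.39229710121612, 'camera_from_world': array([[ 0.16208862,  0.9866548 , -0.01547823, -0.08662677],
       [-0.80292382,  0.14099085,  0.57916743,  0.37635095],
       [ 0.57362062, -0.08144861,  0.81506166, -1.40994158],
       [ 0.        ,  0.        ,  0.        ,  1.        ]])}
{'fx': 526.8275201958679, 'fy': 526.8275201958679, 'cx': 319.76699280444893, 'cy': 254.11945871719865, 'camera_from_world': array([[-2.94750230e-03, -9.99897354e-01,  1.40212099e-02,
        -1.89515491e-02],
       [ 9.83135981e-01, -3.33690834e-04,  1.82875729e-01,
        -5.66558578e-01],
       [-1.82852279e-01,  1.43237826e-02,  9.83036049e-01,
        -1.41445884e+00],
       [ 0.00000000e+00,  0.00000000e+00,  0.00000000e+00,
         1.00000000e+00]])}
```

View pics/top0.png

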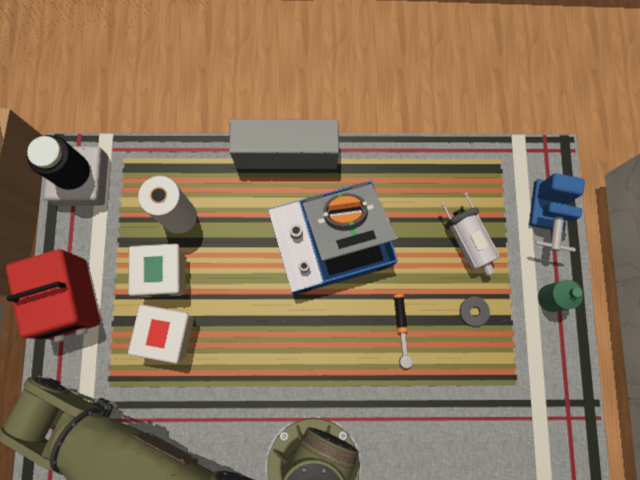

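View pics/scene0.png

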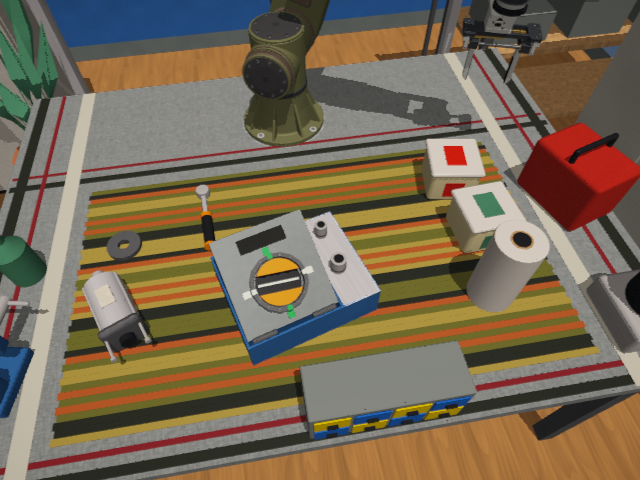

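The top view shows the box near (333,238), with the cover raised on the near side and the fastener at (346,210). The tubs and roll are on the left, and the motor, ring and ratchet are on the right. The scene view shows the same layout from the far side, with the fastener at (279,281).

```bash
python3 - <<'E'
import cv2,numpy as np
a=cv2.imread("pics/top0.png")[170:302,260:410];b=cv2.imread("pics/scene0.png")[200:365,200:387]
cv2.imwrite("pics/c1.png",cv2.resize(a,(750,660)[:2] if 0 else (680,598),interpolation=cv2.INTER_CUBIC))
cv2.imwrite("pics/c2.png",cv2.resize(b,None,fx=3.6,fy=3.6,interpolation=cv2.INTER_CUBIC))
print(680/150,598/132)
E
```

```text
4.533333333333333 4.53030303030303
```

View pics/c1.png

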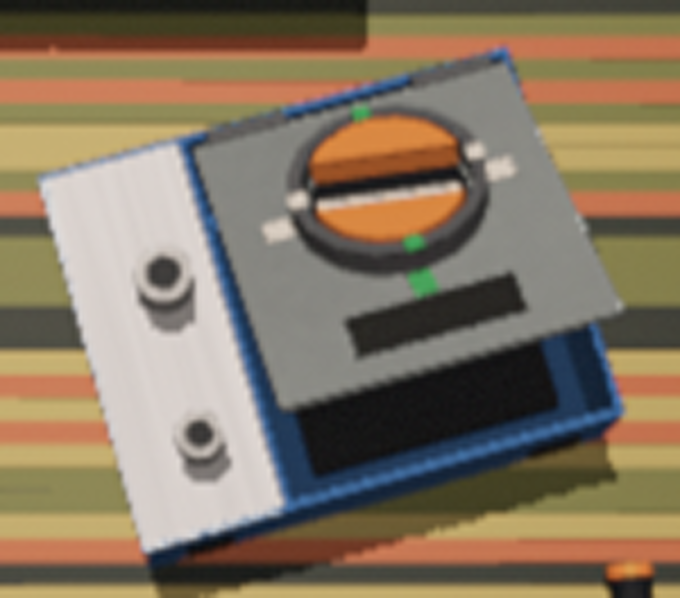

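View pics/c2.png

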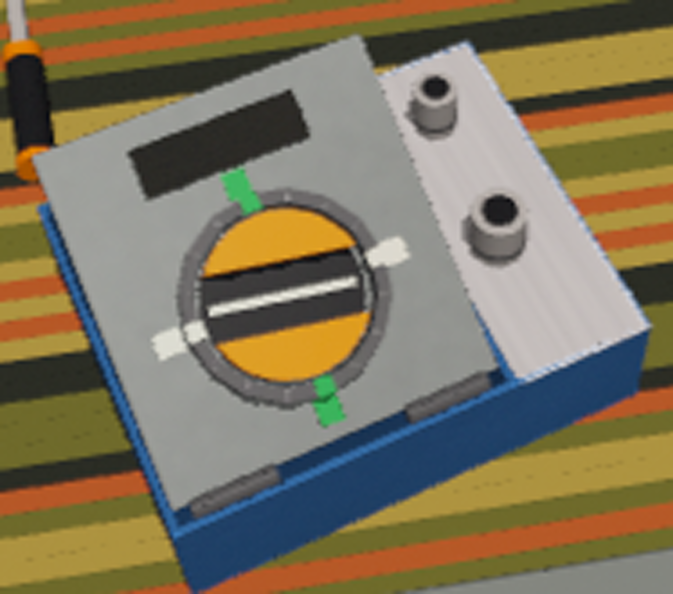

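The crops show the box top corners, the cover and strip corners, and the white line along the slot clearly. I'll fit the pose from them.

```bash
cat >fit.py <<'E'
import pickle,numpy as np
from scipy.optimize import least_squares
C={n:pickle.load(open(n+".pkl","rb")) for n in("top","scene")}
def proj(n,P):
    c=C[n];p=c["camera_from_world"]@np.r_[P,1]
    return np.array([c["cx"]+c["fx"]*p[0]/-p[2],c["cy"]+c["fy"]*p[1]/p[2]])
def world(s,b):
    c,d=np.cos(s[2]),np.sin(s[2]);return np.array([s[0]+c*b[0]-d*b[1],s[1]+d*b[0]+c*b[1],b[2]])
def cov(th,r,y,h): # r from hinge, h above hinge
    return np.array([.105-r*np.cos(th)+h*np.sin(th),-.045+y,.09+r*np.sin(th)+h*np.cos(th)])
def T(u,v):return np.array([260+(u+.5)/4.533-.5,170+(v+.5)/4.530-.5])
def S(u,v):return np.array([200+(u+.5)/3.6-.5,200+(v+.5)/3.6-.5])
box=[("top",T(40,177),.12,.15),("top",T(505,50),.12,-.15),("top",T(148,552),-.12,.15),("top",T(622,410),-.12,-.15),
("scene",S(178,535),.12,-.15),("scene",S(650,325),.12,.15),("scene",S(468,42),-.12,.15)]
lid=[("top",T(285,410),.21,.1),("top",T(622,308),.21,-.1),("scene",S(33,155),.21,-.1),("scene",S(360,36),.21,.1)]
lid+=[("top",T(*p),r,y) for p,r,y in[((345,318),.163,.05),((515,272),.163,-.05),((527,308),.193,-.05),((358,357),.193,.05)]]
lid+=[("scene",S(*p),r,y) for p,r,y in[((130,152),.193,-.05),((293,90),.193,.05),((310,133),.163,.05),((148,200),.163,-.05)]]
ln=[("scene",S(208,312),S(355,282)),("top",T(315,207),T(462,186))]
def f(s):
    e=[]
    for n,p,x,y in box:e+=list(proj(n,world(s,(x,y,.09)))-p)
    for n,p,r,y in lid:e+=list(proj(n,world(s,cov(s[3],r,y,.008)))-p)
    for n,p,q in ln:
        # slot dir: cam=0 along y; cw from above: -y end goes to -x (r +)
        a=proj(n,world(s,cov(s[3],.085+.03*np.sin(s[4]),-.03*np.cos(s[4]),.011)))
        b=proj(n,world(s,cov(s[3],.085-.03*np.sin(s[4]),.03*np.cos(s[4]),.011)))
        t=(q-p)/np.linalg.norm(q-p);w=(a-b)/np.linalg.norm(a-b);e.append(20*(t[0]*w[1]-t[1]*w[0]))
    return e
if __name__=="__main__":
    r=least_squares(f,[.55,0,.25,.35,.1],loss="soft_l1");s=r.x
    print(s,np.round(f(s),1))
    np.save("s.npy",s)
    for nm,b in dict(press=cov(s[3],.178,0,.008),press0=cov(0,.178,0,.008),cam0=cov(0,.085,0,.011)).items():print(nm,world(s,b).round(4))
    for c in np.r_[s[4],np.arange(.3,1.6,.3),1.571]:
        print(round(c,2),world(s,cov(0,.085+.027*np.sin(c),-.027*np.cos(c),.011)).round(4))
E
python3 fit.py
```

```text
[ 0.61467392 -0.05191473  0.28305571  0.49548492  0.18699455] [-1.5 -0.4 -0.2 -1.4 -1.5  0.2  0.5  0.6 -1.4  0.9  0.5 -0.1 -0.4 -0.9
 -1.7 -0.8 -0.1 -0.1 -1.   0.2 -0.5 -1.2 -0.9  0.4 -1.2 -0.1 -0.1  0.4
 -0.5  0.4 -1.  -0.1 -0.7 -0.4  0.1  1.  -0.4  0.3  0.1  0.1]
press [ 0.5814 -0.1085  0.1817]
press0 [ 0.5571 -0.1155  0.098 ]
cam0 [ 0.6464 -0.0895  0.101 ]
0.19 [ 0.649  -0.1164  0.101 ]
0.3 [ 0.646  -0.1165  0.101 ]
0.6 [ 0.638  -0.1152  0.101 ]
0.9 [ 0.6308 -0.1116  0.101 ]
1.2 [ 0.625 -0.106  0.101]
1.5 [ 0.6211 -0.0989  0.101 ]
1.57 [ 0.6205 -0.0971  0.101 ]
```

Call:
servo_tool(
  motion=[
    [0.3, 0, 0, 2, 0],
    [1, 2.5, -4, 3, 0],
    [1, 5, -8, 3, 0],
    [1, 7.5, -12, 3, 0],
    [1, 10, -16, 3, 0],
    [1, 12.5, -20, 3, 0],
    [1, 15, -24, 3, 0],
    [1, 17.6, -28, 3, 0],
    [1, 20, -32, 3, 0],
    [1, 22.6, -36, 3, 0],
    [1, 25.1, -40, 3, 0],
    [1, 27.6, -44, 3, 0],
    [1, 30.1, -48, 3, 0],
    [1, 32.6, -52, 3, 0],
    [1, 35.1, -56, 3, 0],
    [1, 37.2, -60, 3, 0],
    [1, 39.2, -62.5, 3, 0],
    [1, 39.2, -62.5, 3, 0],
  ],
  squeeze=20,
)

```text
time_s: 2.35
ee_pos: [0.5821, -0.1102, 0.4336]
eef_rot: [-3.141, -0.002, 2.788]
force: [-0.4, 0.2, -0.1]
grip_width: 0.0005
grip_force: 0.0
```

Call:
servo_tool(
  motion=[
    [1, 0, 0, -2, 0],
    [1, 0, 0, -4, 0],
    [1, 0, 0, -5, 0],
    [1, -0.3, -0.1, -5.7, 0],
    [1, -0.7, -0.2, -6.5, 0],
    [1, -1.0, -0.3, -7.3, 0],
    [1, -1.3, -0.4, -8.1, 0],
    [1, -1.6, -0.5, -8.9, 0],
    [1, -1.8, -0.5, -9.7, 0],
    [1, -2.0, -0.6, -10.5, 0],
    [1, -2.2, -0.6, -11.3, 0],
    [1, -2.3, -0.7, -12.1, 0],
    [1, -2.4, -0.7, -12.8, 0],
    [1, -2.4, -0.7, -13.3, 0],
    [1, -2.4, -0.7, -13.5, 0],
    [1, -2.4, -0.7, -13.5, 0],
  ],
)

```text
time_s: 4.35
ee_pos: [0.5575, -0.1157, 0.2994]
eef_rot: [3.142, -0.001, 2.79]
force: [-0.0, 0.0, -0.6]
grip_width: -0.0002
grip_force: 0.0
```

Call:
servo_tool(
  motion=[
    [1, 0, 0, -0.1, 0],
    [1, 0, 0, -0.2, 0],
    [1, 0, 0, -0.3, 0],
    [1, 0, 0, -0.4, 0],
    [1, 0, 0, -0.4, 0],
  ],
)

```text
time_s: 4.97
ee_pos: [0.5575, -0.1156, 0.2973]
eef_rot: [3.142, 0.001, 2.79]
force: [-8.5, 1.4, 18.2]
grip_width: 0.0003
grip_force: 9.2
```

```bash
python3 - <<'E'
from station import ctrl
import cv2,pickle
for n in("scene","top"):
    c=ctrl.camera(n);cv2.imwrite(f"pics/{n}1.png",c["image"][:,:,::-1])
    if n=="scene":cv2.imwrite("pics/c3.png",cv2.resize(c["image"][160:365,200:400,::-1],None,fx=2.9,fy=2.9,interpolation=cv2.INTER_CUBIC))
E
```

```text
(no output)
```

View pics/c3.png

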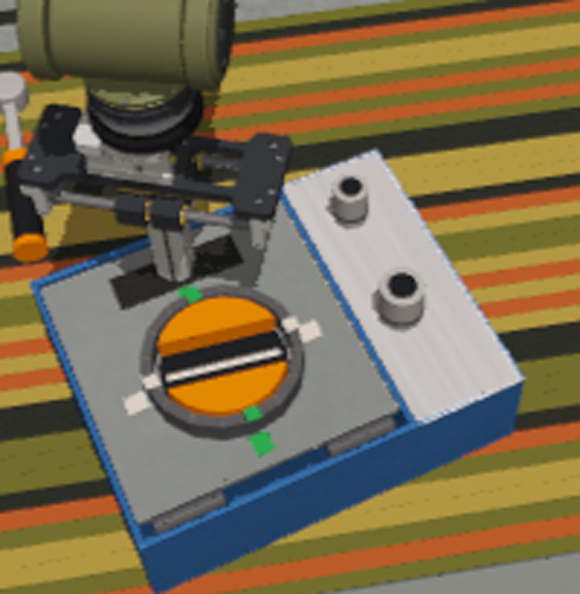

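The cover now lies flat and the tip is on the strip at about (172,270), with 18 N against the stop. The slot line runs from (165,380) to (284,350). I'll check the fit against this.

```bash
python3 - <<'E'
from fit import *
from scipy.optimize import least_squares
s=np.load("s.npy")
Q=lambda u,v:np.array([200+(u+.5)/2.9-.5,160+(v+.5)/2.9-.5])
a,b=Q(165,380),Q(284,350)
c0=world(s,cov(0,.085,0,.011));print((a+b)/2,proj("scene",c0))
c=C["scene"];M=c["camera_from_world"]
def unp(p):
    d=M[:3,:3].T@np.array([(p[0]-c["cx"])/c["fx"],-(p[1]-c["cy"])/c["fy"],-1]);o=-M[:3,:3].T@M[:3,3]
    return o+d*(.101-o[2])/d[2]
A,B=unp(a),unp(b);d=B-A;print(A,B,(A+B)/2,np.linalg.norm(d),"slot dir deg",np.degrees(np.arctan2(d[1],d[0])),"box y dir",90+np.degrees(s[2]))
# collar outer ellipse center approx in crop: (221,362)
print(unp(Q(221,362)), "strip/collar")
E
```

```text
[277.0862069  285.53448276] [276.68404358 285.43875283]
[ 0.65177385 -0.13248466  0.101     ] [ 0.64179768 -0.0443793   0.101     ] [ 0.64678576 -0.08843198  0.101     ] 0.08866836288916577 slot dir deg 96.46008933625849 box y dir 106.21789773510271
[ 0.64390817 -0.09094147  0.101     ] strip/collar
```

Call:
servo_tool(
  motion=[
    [1, 0, 0, 2, 0],
    [1, 0, 0, 5, 0],
    [1, 3, 0, 5, 0],
    [1, 6, 0, 5, 0],
    [1, 9.2, 0, 5, 0],
    [1, 9.2, 0, 5, 0],
    [1, 9.2, 0, 3.5, 0],
    [1, 9.2, 0, 2.3, 0],
    [1, 9.2, 0, 1.5, 0],
    [1, 9.2, 0, 1.0, 0],
    [1, 9.2, 0, 1.0, 0],
  ],
)

```text
time_s: 6.45
ee_pos: [0.6494, -0.1157, 0.3054]
eef_rot: [-3.142, -0.0, 2.79]
force: [0.2, 0.2, 0.9]
grip_width: 0.0006
grip_force: 0.0
```

Call:
servo_tool(
  motion=[
    [1, -0.24, 0, 0, 0],
    [1, -0.48, 0, 0, 0],
    [1, -0.72, 0.02, 0, 0],
    [1, -0.95, 0.06, 0, 0],
    [1, -1.18, 0.13, 0, 0],
    [1, -1.4, 0.21, 0, 0],
    [1, -1.61, 0.32, 0, 0],
    [1, -1.81, 0.44, 0, 0],
    [1, -2.0, 0.58, 0, 0],
    [1, -2.17, 0.73, 0, 0],
    [1, -2.33, 0.9, 0, 0],
    [1, -2.48, 1.08, 0, 0],
    [1, -2.61, 1.28, 0, 0],
    [1, -2.73, 1.49, 0, 0],
    [1, -2.82, 1.71, 0, 0],
    [1, -2.9, 1.93, 0, 0],
    [1, -2.95, 2.16, 0, 0],
    [1, -2.95, 2.16, 0, 0],
  ],
)

```text
time_s: 8.7
ee_pos: [0.6228, -0.0959, 0.3076]
eef_rot: [3.14, 0.02, 2.788]
force: [51.1, -17.7, -18.5]
grip_width: 0.0007
grip_force: 23.7
```

```bash
python3 - <<'E'
from station import ctrl
import cv2,numpy as np
I=[]
for n,(y,x) in dict(scene=(200,200),top=(165,285)).items():
    c=ctrl.camera(n)["image"][:,:,::-1];h=150 if n=="scene" else 110
    I.append(cv2.resize(c[y:y+h,x:x+h],(400,400),interpolation=cv2.INTER_CUBIC))
cv2.imwrite("pics/c4.png",np.hstack(I))
o=ctrl.get_obs();print(o["force"],o["moment"],o["ee_pos"])
E
```

```text
[ 51.77158875 -17.91092973 -18.07629815] [-3.63073196 -9.78850791 -0.55255385] [ 0.62275433 -0.09596109  0.30765223]
```

View pics/c4.png

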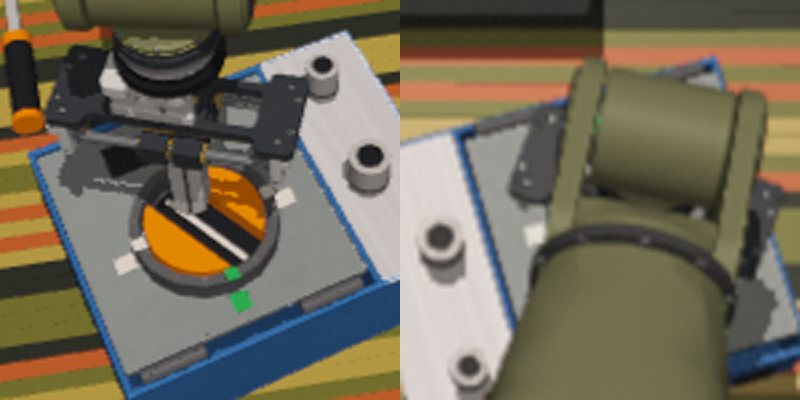

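```bash
python3 - <<'E'
from fit import *
c=C["scene"];M=c["camera_from_world"]
def unp(p,z=.101):
    d=M[:3,:3].T@np.array([(p[0]-c["cx"])/c["fx"],-(p[1]-c["cy"])/c["fy"],-1]);o=-M[:3,:3].T@M[:3,3]
    return o+d*(z-o[2])/d[2]
Q=lambda u,v:np.array([200+(u+.5)/2.667-.5,200+(v+.5)/2.667-.5])
for a,b in [((195,216),(246,258))]:
    A,B=unp(Q(*a)),unp(Q(*b));d=A-B;w=np.degrees(np.arctan2(d[1],d[0]));print(A,B,"c",(-73.8-w)%360)
# edges of the slot, wall tops z=.119
print(unp(Q(150,210),.119),unp(Q(225,270),.119))
print(unp(Q(195,208),.119),"finger at slot top?")
E
```

```text
[ 0.63357181 -0.09627684  0.101     ] [ 0.67767875 -0.06152316  0.101     ] c 67.96396795882889
[ 0.63286776 -0.13000142  0.119     ] [ 0.69478617 -0.07900014  0.119     ]
[ 0.63708767 -0.09515637  0.119     ] finger at slot top?
```

The slot is at about 68°, and the tool is tilted and pulling up on the cover. I'll relax sideways, then hold the cover down against the slot floor.

Call:
servo_tool(
  motion=[
    [1, 0.25, -0.5, 0, 0],
    [1, 0.55, -1.1, 0, 0],
    [1, 0.55, -1.1, 0, 0],
  ],
)

```text
time_s: 9.18
ee_pos: [0.6254, -0.1054, 0.3055]
eef_rot: [-3.141, -0.001, 2.789]
force: [-0.5, -0.5, -0.1]
grip_width: 0.0006
grip_force: 0.0
```

Call:
servo_tool(
  motion=[
    [1, 0, 0, -0.3, 0],
    [1, 0, 0, -0.5, 0],
    [1, 0, 0, -0.6, 0],
    [1, 0, 0, -0.6, 0],
  ],
)

```text
time_s: 9.68
ee_pos: [0.6254, -0.1049, 0.3004]
eef_rot: [-3.142, -0.0, 2.79]
force: [-3.8, 1.3, 7.5]
grip_width: 0.0002
grip_force: 4.1
```

Call:
servo_tool(
  motion=[
    [1, -0.15, 0.2, 0, 0],
    [1, -0.3, 0.42, 0, 0],
    [1, -0.4, 0.64, 0, 0],
    [1, -0.4, 0.64, 0, 0],
  ],
)

```text
time_s: 10.18
ee_pos: [0.6224, -0.0993, 0.3006]
eef_rot: [3.142, 0.007, 2.789]
force: [16.9, -9.0, -2.3]
grip_width: 0.0004
grip_force: 8.2
```

Call:
servo_tool(
  motion=[
    [1, 0.2, -0.32, 0, 0],
    [1, 0.4, -0.64, 0.2, 0],
    [1, 0.4, -0.64, 0.4, 0],
  ],
)

```text
time_s: 10.55
ee_pos: [0.6255, -0.1052, 0.3033]
eef_rot: [-3.141, -0.001, 2.79]
force: [-0.0, -0.5, -0.1]
grip_width: 0.0004
grip_force: 0.0
```

```bash
python3 - <<'E'
from station import ctrl
o=ctrl.get_obs();print(o["qpos"].round(3),o["ee_pos"],o["force"])
E
```

```text
[-0.224  0.578  1.367 -0.     1.197 -1.443] [ 0.62546481 -0.10519567  0.30334738] [-0.01737153 -0.45172412 -0.07894322]
```

Call:
servo_tool(
  motion=[
    [1, 0, 0, 0, -9],
    [1, 0, 0, 0, -18],
    [1, 0, 0, 0, -27],
    [1, 0, 0, 0, -36],
    [1, 0, 0, 0, -45],
    [1, 0, 0, 0, -52],
    [1, 0, 0, -0.2, -52],
    [1, 0, 0, -0.35, -52],
    [1, -0.15, 0.2, -0.35, -52],
    [1, -0.3, 0.4, -0.35, -52],
    [1, -0.49, 0.63, -0.35, -52],
    [1, -0.57, 0.85, -0.35, -52],
    [1, -0.65, 1.06, -0.35, -52],
    [1, -0.73, 1.27, -0.35, -52],
    [1, -0.73, 1.27, -0.35, -52],
  ],
)

```text
time_s: 12.42
ee_pos: [0.6185, -0.0925, 0.3005]
eef_rot: [3.139, 0.002, 1.883]
force: [7.0, -5.2, 1.4]
grip_width: 0.0003
grip_force: 3.5
```

Call:
servo_tool(
  motion=[
    [1, -0.03, 0.15, 0, 0],
    [1, -0.05, 0.3, 0, 0],
    [1, -0.07, 0.45, 0, 0],
    [1, -0.08, 0.6, 0, 0],
    [1, -0.08, 0.75, 0, 0],
    [1, -0.08, 0.75, 0, 0],
  ],
)

```text
time_s: 13.18
ee_pos: [0.618, -0.0871, 0.3006]
eef_rot: [3.138, 0.007, 1.881]
force: [14.8, -21.8, -4.9]
grip_width: 0.0007
grip_force: 12.5
```

```bash
python3 - <<'E'
from station import ctrl
import cv2
c=ctrl.camera("scene")["image"][200:350,200:350,::-1]
cv2.imwrite("pics/c5.png",cv2.resize(c,(600,600),interpolation=cv2.INTER_CUBIC))
E
```

```text
(no output)
```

View pics/c5.png

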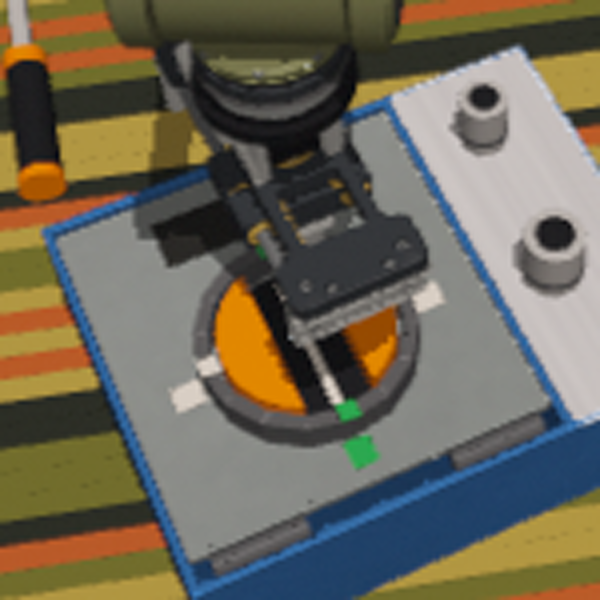

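The slot line ends at (335,400), almost at the green mark at (347,410), so a little more turn is needed.

Call:
servo_tool(
  motion=[
    [1, 0.0, 0.15, -0.05, 0],
    [1, 0.02, 0.3, -0.05, 0],
    [1, 0.04, 0.45, -0.1, 0],
    [1, 0.04, 0.45, -0.1, 0],
  ],
)

```text
time_s: 13.72
ee_pos: [0.6181, -0.0854, 0.3005]
eef_rot: [3.14, 0.012, 1.88]
force: [8.4, -45.1, 2.4]
grip_width: 0.0002
grip_force: 22.9
```

Call:
servo_tool(
  motion=[
    [1, 0, -0.5, 0.1, 0],
    [1, 0, -0.9, 0.3, 0],
    [1, 0, -0.9, 1.5, 0],
    [1, 0, -0.9, 4, 0],
    [1, 0, -0.9, 8, 0],
    [1, 0, -0.9, 12, 0],
    [1, -4, -0.9, 14, 0],
    [1, -8, -0.9, 14, 0],
    [1, -12, -0.9, 14, 0],
    [1, -16, -0.9, 14, 0],
    [1, -20, -0.9, 14, 0],
    [1, -20, -0.9, 14, 0],
    [1, -20, -0.9, 14, 0],
  ],
)

```text
time_s: 15.35
ee_pos: [0.4181, -0.0891, 0.4397]
eef_rot: [3.141, 0.0, 1.883]
force: [0.9, -0.1, -0.0]
grip_width: 0.0004
grip_force: 0.0
```

```bash
python3 - <<'E'
from station import ctrl
import cv2,numpy as np
c=ctrl.camera("scene")["image"][:,:,::-1]
cv2.imwrite("pics/c6.png",cv2.resize(c[190:350,190:400],None,fx=3.5,fy=3.5,interpolation=cv2.INTER_CUBIC))
o=ctrl.get_obs();print(o["force"],o["ee_pos"],o["time_s"])
E
```

```text
[-0.25075996 -0.07933621  0.63914002] [ 0.41837734 -0.08920318  0.43943757] 15.4
```

View pics/c6.png

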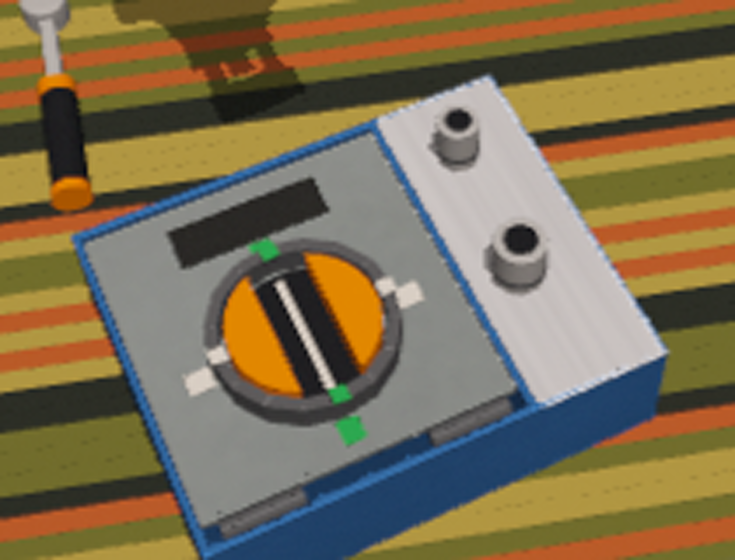

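The slot line, (280,285) to (332,388), runs parallel to the green marks and in line with them. The cover is flush and the sockets have not moved.

```bash
python3 -c "
from station import ctrl
print(ctrl.hand_in())"
```

```text
the job is handed in; nothing more can be done
None
```

I pushed the cover shut and turned the fastener clockwise to its stop; the last picture shows the cover flush and the slot in line with the green marks. The arm finished clear and the job was handed in at about 15 s, but no verdict came back.

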